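# Hold a bevelled offcut square in the squaring jig

### The arm

A 7-joint arm with a two-finger parallel gripper is mounted at the origin on a cart in front of the work surface, level with it; the furniture and walls round the work are solid. World frame = base frame: x ahead of the robot, y to its left, z up, the work surface at z = 0. Lengths are in m, angles in rad, forces in N, time in s.
With the tool pointing down it reaches from about 0.4 to 0.85 m from the base axis. Payload 10.4 kg.
Tool frame: the origin (TCP) lies midway between the tips of the shut fingers; the grasp point (between the pads) lies 19 mm behind it; z points along the fingers, y is the direction in which the jaws open and shut (so a half turn about z gives the same grasp; the last joint's range is limited). The gripper opens to 85 mm and grips with 20 to 120 N. Pads are 22 mm wide; open, the fingers measure 114 mm over their backs; the gripper's body (76 mm by 85 mm) begins 54 mm behind the grasp point. The pads swing forward as they close: fully open they stand 13 mm farther back than shut.
Start: joints at [-1.294, 0.332, -0.065, 1.46, 0.022, 1.35, -0.088], TCP at [0.185, 0.597, 0.231] pointing down, gripper open.
Joint ranges: [-2.6, 2.6], [-0.5, 2.12], [-1.47, 1.34], [0.16, 2.42], [-1.27, 4.41], [0.06, 2.06], [-2.6, 2.6]. Speed limits (rad/s): [2.22, 2.22, 2.79, 2.79, 3.14, 3.14, 3.14].

### API

Orientations are given as a unit quaternion [x, y, z, w].
In Python, from workcell import manip, viewer gives the robot as it stands.
- The arm moves only by the tool move_arm, never from a script. Its argument "deltas" is a list of rows, each a list of 7 numbers: the shift along the tool's x, y, z in m, then the turn, a rotation vector about the tool's x, y, z in degrees, then the opening, from -1 (shut) to 1 (fully open). In form: [[dx, dy, dz, wx, wy, wz, gripper], ...]. A call has 1 to 10 rows; each row shifts and turns the commanded pose from where the row before left it, along the tool's axes as they then stand; what a row does not reach is not made up. A row lasts 1/8 s, in which the tool goes at most 62.5 mm and 10.7 degrees, less where a joint would pass 70% of its speed; a pose out of reach is approached as far as the arm can. A call with a gripper value outside its range is refused whole. The fingers move at their own pace and stop on an object; "force" is the grip in N (left out, the last holds). Time passes only in rows, so rows that do not move let the fingers close. It gives the time, the measured TCP pose, the force and the opening at its end, in the units of the state.
- manip.get_obs(): the state, without advancing time (a new reading comes with each control period).
- viewer.camera(name): name is "side" or "top" or "wrist"; returns (picture, depth): 480x640x3 uint8, red, green, blue; 480x640 float32, m along the optical axis (not along the pixel's ray), 0 where there is no reading.
- viewer.calibration(name): a dict with "fx", "fy", "cx", "cy" (pixels), "R" (3x3) and "t" (3): a world point X has camera coordinates R X + t; the wrist camera has in their place "T_tool_cam" (4x4, takes a point from camera to tool coordinates, whose origin is the TCP and whose axes are the flange's). Camera axes: x right, y down, z forward; pixel columns grow to the right and rows downward; lengths in m; the calibration is good to about 2 mm. A picture is of the moment at which its call begins: read the wrist's pose just before it. calibration takes no time and is no camera call.
- manip.hand_in(): hands the job in, once; it reports no verdict.
The state is a dict: "clock": time; "joint_pos": joint angles; "joint_velocities": joint speeds; "tau": joint torques, N m; "position": TCP position; "ee_rot": TCP orientation; "ft_force": force on the tool from outside, world axes, zero at the start; "torque": the same for the moment, N m; "grip_width": opening from 0.0 (shut) to 1.0 (fully open).
Only numpy, scipy, OpenCV 4.12 (cv2) and the standard library are available. Lean on these libraries where they do the work, as an engineer would, in place of code of your own. Each camera call takes 0.05 s, during which the arm holds its last target.

### The job

Get the bevelled offcut held square for marking out: first press the jig's raised blue flip stop down until its catch snaps and keeps it shut by itself, then lay the offcut flat on the grey bed with its dark bevelled edge facing away from the aluminium fence and one end up against the flip stop. Finally push it diagonally forward and down with the fingers (the bevel is there for this), so that the offcut is pressed firmly flush against the fence and down on the bed at the same time, and finish while still holding that push; do not let go. Leave the other things on the table where they are.

Things in the scene. Friction and masses are not known exactly. Their poses are not given: they have to be found in the camera images.
- jig: Squaring jig fixed to the table, 160 x 284 mm. Origin: middle of its underside, on the table; x points from its open front to the fence, y along the fence (left seen from the front), z up. Bed top at z = 15 mm. A dark steel catch post with a spring ball stands on the bed outside the flip stop: x = -43..-9, y = -130..-112, up to z = 65 mm.
- bed: The jig's grey bed board, fixed, smooth and slick (friction about 0.2); origin at the jig's middle, 4 mm above the table; its top is 11 mm higher, x = -80..80, y = -142..142 mm; axes as the jig's.
- fence: The jig's aluminium fence along the far edge, fixed, 25 mm thick, 284 mm long, 45 mm high above the bed (top at z = 60 mm in the jig's frame). Its origin is at the jig's middle at bed height, 50 mm in front of the fence's front face; axes as the jig's.
- jig_corner (a point): Fixed point in the jig's inside corner, where the fence's front face, the bed's top and the inner (left) face of the shut flip stop meet: x = 50, y = -83, z = 15 mm in the jig's frame. Axes as the jig's.
- flip_stop (a joint): Angle of the blue flip stop, hinged on the fence's right end: 0 = down and shut (arm level), growing as raised, up to 1.0; starts at 0.45 to 0.8. A stiff hinge lets it stay where it is; in the last 0.15 rad a spring ball must be passed (about 5 to 10 N on the arm), which then keeps it at 0. The hinge line runs along the jig's y at x = 62, z = 75 mm in the jig's frame.
- flip_stop_pad (a point): Top centre of the black rubber pad (36 x 20 mm) near the flip stop's free end, the place to press: 76 mm from the hinge along the arm, which points to the jig's front (-x) and swings straight up. In the jig's frame the arm spans y = -107..-83; shut, its pad top is at z = 81.5, its blue top at z = 79, and its foot's stop face is at y = -83, x = -32..45, z = 21..75 mm.
- offcut: The workpiece: a loose hardwood offcut, 44 mm deep (x), 120 mm long (y), 40 mm high (z), about 0.16 kg. Origin at the centre of its underside. Its whole top edge on the -x side is cut off by a dark 45-degree bevel 14 mm wide and 14 mm high, so the -x face is 26 mm high and the +x face, which goes to the fence, 40 mm.
- offcut_center (a point): Centre of the offcut, 20 mm above its underside; axes as the offcut's.
- offcut_bevel (a point): Middle of the offcut's bevelled face: 15 mm to -x of the centre line, 33 mm above the underside; axes as the offcut's.
- plain_offcut: Bystander: short plain wooden block without bevel, 35 x 70 x 25 mm, origin under its centre. Leave alone.
- grease_pot: Bystander: low grey pot, 57 mm across, 32 mm high. Leave alone.
- oil_dropper: Bystander: dark dropper bottle with red needle cap, 30 mm across, 104 mm high. Leave alone.
- tape_roll: Bystander: roll of tape lying flat, 96 mm across, 25 mm high. Leave alone.
Mind the look-alikes: they are no part of the job. What is shaped like the offcut but turquoise is not meant.

How it is judged:
By the outcome, as a careful person would: the job done as asked, in the order asked, and still so for the second after the job is handed in, while the arm keeps its last pose, push and grip.
It also fails if it takes over 72 s, if anything falls off the work surface, if the arm or the gripper's body presses on something with over 40 N, if the wrist force passes 120 N, or if a joint passes its speed limit or range.

## Working session

There is one attempt and no reset: what is moved stays moved. The work goes in short steps, Python scripts to look and compute and a tool call to move; the robot and the scene stay as the last step left them, time stands still between calls to the robot, and variables do not carry over. Pictures are saved under pics/ and viewed, and the job is handed in when it is done.

Besides the shell and the picture viewer there is one more tool, called as name([rows], argument=value, ...), one row to a line, values as JSON. move_arm: Moves the arm, as the interface text tells. Its arguments: {"type":"object","properties":{"deltas":{"type":"array"},"force":{"type":"number"}},"required":["deltas"]}

```bash
ls; mkdir -p pics; cat > h.py <<'E'
import numpy as np, cv2
from workcell import manip, viewer
def save(n,fn):
    im,d=viewer.camera(n); cv2.imwrite('pics/'+fn+'.png',im[:,:,::-1]); np.savez('pics/'+fn+'.npz',im=im,d=d); return im,d
def world(n,d,cal=None,pose=None):
    c=viewer.calibration(n); v,u=np.mgrid[0:480,0:640]
    P=np.stack([(u-c['cx'])/c['fx']*d,(v-c['cy'])/c['fy']*d,d],-1)
    if n!='wrist':
        return (P-np.array(c['t']))@np.array(c['R'])
E
python3 - <<'E'
from h import *
o=manip.get_obs()
for k in o: print(k,np.round(o[k],3))
for n in ('top','side'):
    save(n,n+'0'); c=viewer.calibration(n); print(n,c)
print(viewer.calibration('wrist'))
E
```

```text
pics
clock 0.0
joint_pos [-1.294  0.333 -0.065  1.461  0.022  1.35  -0.088]
joint_velocities [ 0.002  0.001 -0.001  0.001 -0.001  0.001  0.001]
tau [ 0.0000e+00 -6.2547e+01  4.9000e-02 -3.9160e+01  1.6000e-02  1.0000e-02
  0.0000e+00]
position [0.184 0.597 0.23 ]
ee_rot [ 0.149  0.989 -0.001 -0.   ]
ft_force [-0.371 -0.247 -0.644]
torque [ 0.005  0.049 -0.017]
grip_width 0.997
top {'fx': 502.6709093498253, 'fy': 502.6709093498253, 'cx': 319.2789760521395, 'cy': 244.84359411378767, 'R': array([[-1.43312685e-02, -9.99891762e-01, -3.32855628e-03],
       [-9.84253006e-01,  1.46935219e-02, -1.76153684e-01],
       [ 1.76183526e-01,  7.51635790e-04, -9.84357049e-01]]), 't': array([-0.01051681,  0.45101669,  1.27987138])}
side {'fx': 558.3323046735337, 'fy': 558.3323046735337, 'cx': 314.00892647802664, 'cy': 242.08437664985902, 'R': array([[ 0.31000418, -0.95060977,  0.01544268],
       [-0.53597555, -0.18815709, -0.82299886],
       [ 0.78525641,  0.24685618, -0.56783308]]), 't': array([-0.1605656 ,  0.31190499,  1.35954727])}
{'fx': 390.1393962067084, 'fy': 390.1393962067084, 'cx': 323.85228565678943, 'cy': 236.2123871228883, 'T_tool_cam': array([[ 1.84724691e-04, -9.56207659e-01, -2.92689048e-01,
         7.40247336e-02],
       [ 9.99999834e-01,  1.66281226e-05,  5.76805736e-04,
         3.93411481e-04],
       [-5.46679193e-04, -2.92689106e-01,  9.56207503e-01,
        -1.44149440e-01],
       [ 0.00000000e+00,  0.00000000e+00,  0.00000000e+00,
         1.00000000e+00]])}
```

View pics/top0.png

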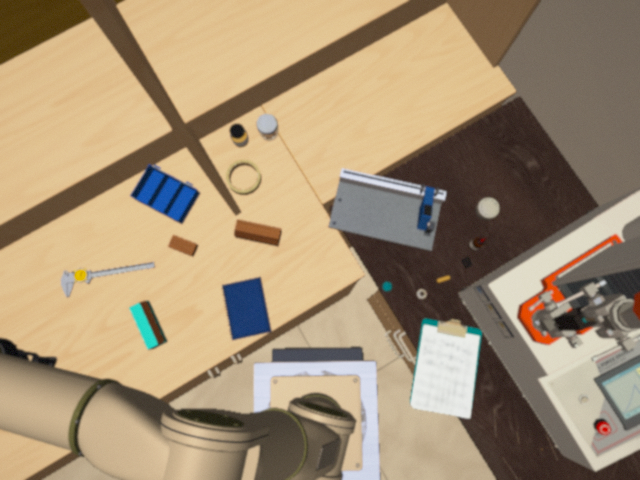

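View pics/side0.png

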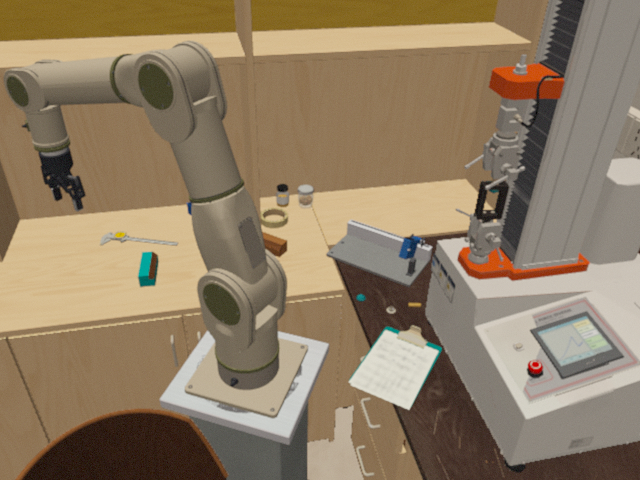

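The top view shows the jig around (388,208) with the blue flip stop at (428,205). The brown bevelled offcut is at (258,232), the plain block at (183,245) and the turquoise look-alike at (148,325). Next I'll zoom in and measure.

```bash
python3 - <<'E'
from h import *
z=np.load('pics/top0.npz'); im,d=z['im'],z['d']
W=world('top',d); np.save('pics/topW.npy',W)
a=cv2.resize(im[215:255,225:290],None,fx=8,fy=8,interpolation=cv2.INTER_NEAREST)
b=cv2.resize(im[160:260,320:455],None,fx=5.5,fy=5.5,interpolation=cv2.INTER_NEAREST)
cv2.imwrite('pics/z1.png',a[:,:,::-1]);cv2.imwrite('pics/z2.png',b[:,:,::-1])
for u,v in [(258,232),(250,225),(270,233),(240,238),(388,215),(345,200),(420,238),(390,185),(428,190),(428,205),(428,225),(445,190),(345,172),(300,300),(183,245),(320,400)]:
    print((u,v),np.round(W[v,u],4),im[v,u])
# jig mask
H=W[:,:,2]
m=(np.abs(H-0.015)<0.006)
u0=slice(320,460);v0=slice(160,260)
print(np.median(H[195:235,340:410]))
E
```

```text
(258, 232) [0.4881 0.1444 0.0378] [154  95  51]
(250, 225) [0.5074 0.1657 0.0376] [151  95  52]
(270, 233) [0.4841 0.1122 0.0419] [157  97  52]
(240, 238) [ 0.4805  0.1982 -0.0024] [156 127  92]
(388, 215) [ 0.5348 -0.2042  0.0137] [130 135 135]
(345, 200) [ 0.5783 -0.0888  0.0142] [132 136 139]
(420, 238) [ 0.4698 -0.2873  0.0154] [131 133 134]
(390, 185) [ 0.6048 -0.2061  0.0606] [221 226 236]
(428, 190) [ 0.5835 -0.3008  0.0815] [ 29  81 143]
(428, 205) [ 0.5361 -0.2924  0.1101] [34 48 69]
(428, 225) [ 0.4958 -0.3011  0.0585] [127 120 119]
(445, 190) [ 0.6072 -0.3667 -0.0026] [101  97  98]
(345, 172) [ 0.642  -0.0881  0.0616] [140 143 157]
(300, 300) [ 0.3101  0.0363 -0.002 ] [229 202 154]
(183, 245) [0.4593 0.3464 0.0204] [152  94  54]
(320, 400) [ 0.0734 -0.0137  0.1605] [70 62 48]
0.01441220788011157
```

View pics/z1.png

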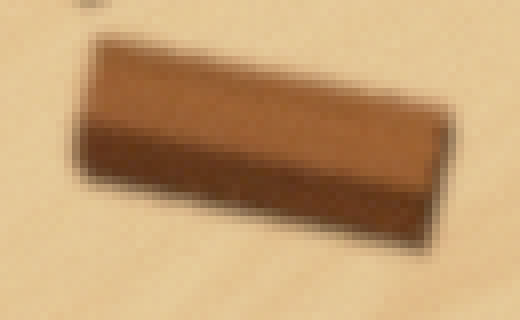

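View pics/z2.png

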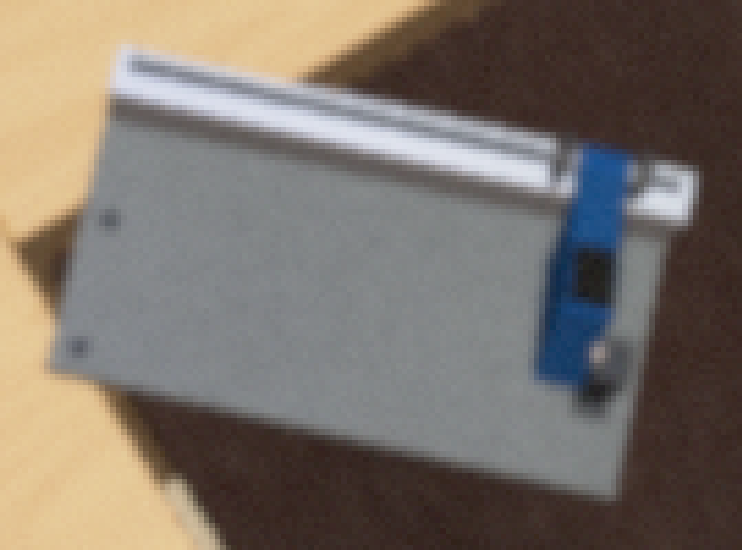

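The dark bevel on the offcut faces the robot (zoom 1, lower strip), so it already points the same way as the jig's open front. Zoom 2 shows the blue arm raised, with its pad at about (428,209) and the catch post at about (428,230). Next I'll fit both poses.

```bash
cat >> h.py <<'E'
def ray(n,uv,z,pose=None):
    c=viewer.calibration(n); uv=np.atleast_2d(uv).astype(float)
    dirs=np.stack([(uv[:,0]-c['cx'])/c['fx'],(uv[:,1]-c['cy'])/c['fy'],np.ones(len(uv))],-1)
    if n=='wrist':
        from scipy.spatial.transform import Rotation as Ro
        T=np.eye(4);T[:3,:3]=Ro.from_quat(pose[1]).as_matrix();T[:3,3]=pose[0];T=T@np.array(c['T_tool_cam'])
        D=dirs@T[:3,:3].T;C=T[:3,3]
    else:
        R=np.array(c['R']);D=dirs@R;C=-R.T@np.array(c['t'])
    return C+D*((z-C[2])/D[:,2])[:,None]
E
python3 - <<'E'
from h import *
z=np.load('pics/top0.npz'); im,d=z['im'].astype(int),z['d']; W=np.load('pics/topW.npy')
hsv=cv2.cvtColor(z['im'],cv2.COLOR_RGB2HSV)
# bed: low sat grey, mid value
m=((hsv[...,1]<40)&(hsv[...,2]>105)&(hsv[...,2]<160)&(abs(W[...,2]-.0145)<.008)); m[:160]=0;m[260:]=0;m[:,:320]=0;m[:,455:]=0
m=m.astype(np.uint8)
n,l,s,c=cv2.connectedComponentsWithStats(m); i=1+np.argmax(s[1:,4]); m=(l==i).astype(np.uint8); print(s[i])
cs,_=cv2.findContours(m,0,cv2.CHAIN_APPROX_NONE); ct=max(cs,key=len)[:,0]
P=ray('top',ct,0.015)[:,:2]
hull=cv2.convexHull(P.astype(np.float32))[:,0]
r=cv2.minAreaRect(P.astype(np.float32)); print('bedrect',r); print(cv2.boxPoints(r))
# fence top
f=((hsv[...,2]>190)&(hsv[...,1]<60)&(abs(W[...,2]-.06)<.008)); f[:160]=0;f[260:]=0;f[:,:320]=0;f[:,455:]=0
cs,_=cv2.findContours(f.astype(np.uint8),0,cv2.CHAIN_APPROX_NONE); 
P=np.concatenate([ray('top',k[:,0],0.06)[:,:2] for k in cs if len(k)>10]); r=cv2.minAreaRect(P.astype(np.float32)); print('fence',r,cv2.boxPoints(r))
# fence via depth
for zz in (.06,):
    sel=(abs(W[...,2]-zz)<.006); sel[:160]=0;sel[260:]=0;sel[:,:330]=0;sel[:,455:]=0
    Q=W[sel][:,:2]; mu=Q.mean(0); u,s_,v=np.linalg.svd(Q-mu,full_matrices=False); print('pca',mu,v[0],s_)
# offcut
o=((hsv[...,1]>110)&(hsv[...,0]<20)&(hsv[...,2]<175)); o[:215]=0;o[252:]=0;o[:,:228]=0;o[:,290:]=0
cs,_=cv2.findContours(o.astype(np.uint8),0,cv2.CHAIN_APPROX_NONE); ct=max(cs,key=len)[:,0]
t=o&(abs(W[...,2]-.04)<.006); print(o.sum(),t.sum(), np.median(W[t][:,2]))
t=(o&(hsv[...,2]>130)).astype(np.uint8)
cs,_=cv2.findContours(t,0,cv2.CHAIN_APPROX_NONE); ct=max(cs,key=len)[:,0]
r=cv2.minAreaRect(ray('top',ct,.04)[:,:2].astype(np.float32)); print('offtop',r,cv2.boxPoints(r))
# blue
b=((hsv[...,0]>95)&(hsv[...,0]<125)&(hsv[...,1]>120)); b[:160]=0;b[260:]=0;b[:,:400]=0;b[:,455:]=0
Q=W[b]; print('blue',Q.shape,Q.min(0),Q.max(0))
k=(hsv[...,2]<80)&(abs(W[...,2]-.11)<.02); k[:160]=0;k[260:]=0;k[:,:410]=0;k[:,455:]=0
print('pad',k.sum(),W[k].mean(0),W[k].min(0),W[k].max(0))
E
```

```text
[ 329  181  106   69 4297]
bedrect ((0.5355278253555298, -0.19419434666633606), (0.282435804605484, 0.13254164159297943), 76.09439849853516)
[[ 0.4372613  -0.3153472 ]
 [ 0.56591856 -0.34719998]
 [ 0.6337943  -0.0730415 ]
 [ 0.5051371  -0.04118872]]
fence ((0.6097345948219299, -0.21220234036445618), (0.28116682171821594, 0.02486683987081051), 76.02188873291016) [[ 0.5637113  -0.3456195 ]
 [ 0.58784175 -0.3516261 ]
 [ 0.6557579  -0.07878518]
 [ 0.63162744 -0.07277858]]
pca [ 0.60613398 -0.20402888] [-0.33568117 -0.94197566] [2.44477179 0.58179979]
781 536 0.0392116184357172
offtop ((0.49575790762901306, 0.14377132058143616), (0.120045006275177, 0.028864342719316483), 78.02848052978516) [[0.46918944 0.08804786]
 [0.497426   0.08206066]
 [0.52232635 0.19949478]
 [0.4940898  0.20548198]]
blue (351, 3) [ 0.21827156 -0.31458297  0.03149155] [ 0.5923327  -0.01810469  1.33926366]
pad 79 [ 0.52219805 -0.28794763  0.11629481] [ 0.50718192 -0.30032853  0.09319716] [ 0.53667347 -0.27542612  0.12653543]
```

```bash
cat >> h.py <<'E'
from scipy.spatial.transform import Rotation as Ro
JO=np.array([.549,-.197,0]); JY=np.deg2rad(-14.0)
def jig(p): return JO+Ro.from_euler('z',JY).apply(np.array(p))
def plan(p,q=None):
    o=manip.get_obs(); R=Ro.from_quat(o['ee_rot'])
    dp=R.inv().apply(np.array(p)-o['position'])
    print('now',np.round(o['position'],4),'F',np.round(o['ft_force'],1),'shift tool(mm)',np.round(dp*1000,1))
    if q is not None: print('rotvec tool deg',np.round((R.inv()*q).as_rotvec(degrees=True),2))
def down(yawy,tilt=0): # tool y along world angle yawy (deg), tool z down; tilt about tool x
    a=np.deg2rad(yawy); y=np.array([np.cos(a),np.sin(a),0]); z=np.array([0,0,-1.]); x=np.cross(y,z)
    return Ro.from_matrix(np.stack([x,y,z],1))*Ro.from_euler('x',tilt,degrees=True)
E
python3 - <<'E'
from h import *
W=np.load('pics/topW.npy')
for u,v in [(120,20),(160,90),(200,150),(230,200),(236,210),(180,125),(500,95),(520,320),(470,300)]: print((u,v),np.round(W[v,u],3))
plan([.45,.15,.23],down(-14)); print(jig([-2e-3,-.095,.13]))
E
```

```text
(120, 20) [0.61  0.228 0.77 ]
(160, 90) [0.55  0.196 0.703]
(200, 150) [0.551 0.196 0.473]
(230, 200) [0.549 0.202 0.137]
(236, 210) [0.547 0.202 0.045]
(180, 125) [0.549 0.201 0.588]
(500, 95) [ 0.886 -0.54  -0.002]
(520, 320) [ 0.243 -0.436  0.272]
(470, 300) [ 0.298 -0.39   0.084]
now [0.1845 0.5968 0.2306] F [-1.1  1.  -0.8] shift tool(mm) [-385.6 -348.5    1. ]
rotvec tool deg [-6.000e-02  6.000e-02  8.682e+01]
[ 0.52407683 -0.28869425  0.13      ]
```

The panel's front edge stands at about (0.55, 0.20), just behind the offcut, so I'll keep clear of it. First I turn and close the fingers, then travel.

move_arm([
  [0,0,0,0,0,9.65,-1],
  [0,0,0,0,0,9.65,-1],
  [0,0,0,0,0,9.65,-1],
  [0,0,0,0,0,9.65,-1],
  [0,0,0,0,0,9.65,-1],
  [0,0,0,0,0,9.65,-1],
  [0,0,0,0,0,9.65,-1],
  [0,0,0,0,0,9.65,-1],
  [0,0,0,0,0,9.65,-1],
  [0,0,0,0,0,0,-1],
], force=40)

```text
clock: 1.35
position: [0.1844, 0.597, 0.2309]
ee_rot: [0.788, 0.616, -0.0, 0.0]
ft_force: [-0.4, 0.5, -0.0]
grip_width: 0.003
```

move_arm([
  [-0.037,0.037,0,0,0,0,-1],
  [-0.037,0.037,0,0,0,0,-1],
  [-0.037,0.037,0,0,0,0,-1],
  [-0.037,0.037,0,0,0,0,-1],
  [-0.037,0.037,0,0,0,0,-1],
  [-0.037,0.037,0,0,0,0,-1],
  [-0.037,0.037,0,0,0,0,-1],
  [-0.037,0.037,0,0,0,0,-1],
  [-0.037,0.037,0,0,0,0,-1],
  [-0.037,0.037,0,0,0,0,-1],
])

```text
clock: 2.6
position: [0.4545, 0.1469, 0.2314]
ee_rot: [0.787, 0.617, 0.0, -0.0]
ft_force: [1.0, 0.3, -0.8]
grip_width: 0.002
```

```bash
python3 - <<'E'
from h import *
o=manip.get_obs(); print(o['clock'],o['joint_pos'])
p=jig([-2e-3,-.095,.17]); plan(p,down(-14))
E
```

```text
2.6 [-0.95931247 -0.02120953  0.55057878  1.86139627  0.01127944  1.29779844
 -0.65178077]
now [0.4545 0.1469 0.2314] F [ 1.   0.3 -0.8] shift tool(mm) [-406.6  171.1   61.3]
rotvec tool deg [ 0.01 -0.03  0.25]
```

move_arm([
  [-0.0407,0.0171,0,0,0,0,-1],
  [-0.0407,0.0171,0,0,0,0,-1],
  [-0.0407,0.0171,0,0,0,0,-1],
  [-0.0407,0.0171,0,0,0,0,-1],
  [-0.0407,0.0171,0,0,0,0,-1],
  [-0.0407,0.0171,0,0,0,0,-1],
  [-0.0407,0.0171,0,0,0,0,-1],
  [-0.0407,0.0171,0,0,0,0,-1],
  [-0.0407,0.0171,0.02,0,0,0,-1],
  [-0.0407,0.0171,0.02,0,0,0,-1],
])

```text
clock: 3.85
position: [0.5216, -0.2889, 0.1906]
ee_rot: [0.786, 0.618, 0.0, -0.0]
ft_force: [0.9, 1.0, 0.5]
grip_width: 0.003
```

```bash
python3 - <<'E'
from h import *
o=manip.get_obs(); print(o['clock'],o['joint_pos'])
save('wrist','w1'); save('side','s1')
p=jig([-2e-3,-.095,.125]); plan(p,down(-14))
im=np.load('pics/s1.npz')['im'][200:300,310:450]; cv2.imwrite('pics/s1z.png',cv2.resize(im,None,fx=5,fy=5)[:,:,::-1])
E
```

```text
3.85 [-0.29208632  0.4028693   0.92599312  1.63590026 -0.33454484  1.27128803
  0.4564571 ]
now [ 0.5186 -0.2925  0.1887] F [-0.2 -0.7 -0.2] shift tool(mm) [ 5.2  4.7 63.6]
rotvec tool deg [-0.23  0.17 -0.12]
```

View pics/w1.png

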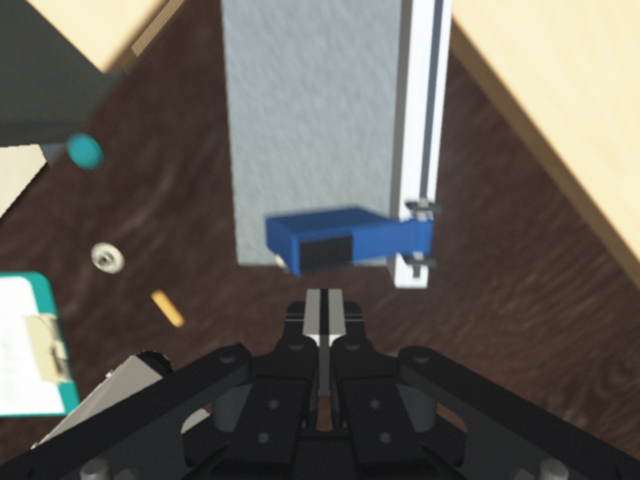

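View pics/s1z.png

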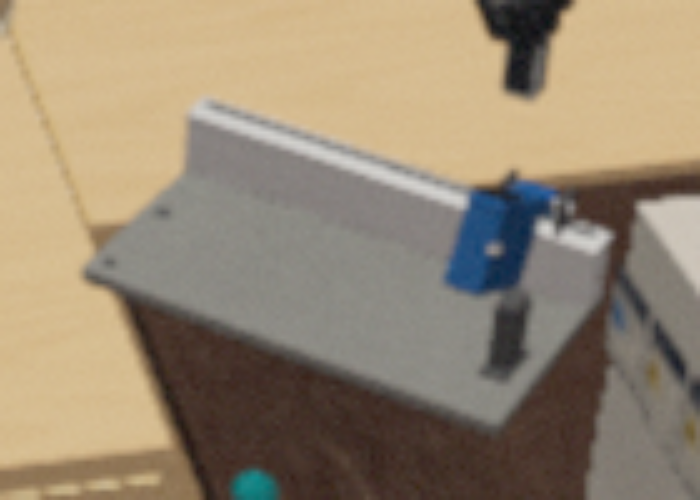

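The wrist view shows the pad at about (327,250), in line with the shut fingers (column 325). The stop is raised. I'll settle above the pad and check again.

move_arm([
  [0.005,0.004,0.012,0,0,0,-1],
  [0,0,0.012,0,0,0,-1],
  [0,0,0,0,0,0,-1],
  [0,0,0,0,0,0,-1],
])

```text
clock: 4.45
position: [0.5265, -0.2833, 0.1677]
ee_rot: [0.788, 0.616, 0.0, 0.0]
ft_force: [-0.8, 0.1, 0.7]
grip_width: -0.003
```

```bash
python3 - <<'E'
from h import *
o=manip.get_obs(); im,d=save('wrist','w2')
pose=(o['position'],o['ee_rot'])
hsv=cv2.cvtColor(im,cv2.COLOR_RGB2HSV)
c=viewer.calibration('wrist');v,u=np.mgrid[0:480,0:640]
P=np.stack([(u-c['cx'])/c['fx']*d,(v-c['cy'])/c['fy']*d,d,np.ones_like(d)],-1)
T=np.eye(4);T[:3,:3]=Ro.from_quat(pose[1]).as_matrix();T[:3,3]=pose[0];T=T@np.array(c['T_tool_cam'])
W=(P@T.T)[...,:3]
J=Ro.from_euler('z',-JY).apply((W-JO).reshape(-1,3)).reshape(W.shape)*1000
np.save('pics/w2J.npy',J)
b=(hsv[...,0]>95)&(hsv[...,0]<125)&(hsv[...,1]>120)&(d>0)&(J[...,2]>20)
print('blue',J[b].min(0),J[b].max(0))
bb=cv2.morphologyEx(b.astype(np.uint8),cv2.MORPH_CLOSE,np.ones((45,45)))>0
k=bb&(hsv[...,2]<70)&(J[...,2]>90)&(J[...,2]<135)&(v<285)
print('pad',k.sum(),J[k].mean(0),np.percentile(J[k],[2,98],axis=0),u[k].mean(),v[k].mean())
fm=(hsv[...,2]>190)&(hsv[...,1]<40)&(abs(J[...,2]-60)<8); f=J[fm];print('fence',np.percentile(f,[1,99],axis=0))
g=(abs(J[...,2]-15)<5)&(hsv[...,1]<40); print('bed',np.percentile(J[g],[.5,99.5],axis=0))
plan(jig([-2e-3,-.095,.12]),down(-14))
E
```

```text
blue [ -44.84004558 -107.71360002   44.66189928] [ 68.98548406 -82.67908382 126.55659951]
pad 197 [ -0.65476674 -87.47812988 116.45536749] [[-18.79434464 -96.04292619 109.74120609]
 [ 11.85965757 -85.14478034 126.57034708]] 322.70558375634516 260.7258883248731
fence [[  49.95452039 -139.3085571    59.79341729]
 [  73.8819836    48.42450519   63.2727285 ]]
bed [[-171.26286954 -146.41354899   13.92852494]
 [  49.31775821   60.2726886    18.53637288]]
now [ 0.5265 -0.2836  0.1678] F [0.1 0.2 0.9] shift tool(mm) [-5.6 -1.2 47.8]
rotvec tool deg [ 0.05 -0.02  0.03]
```

View pics/w2.png

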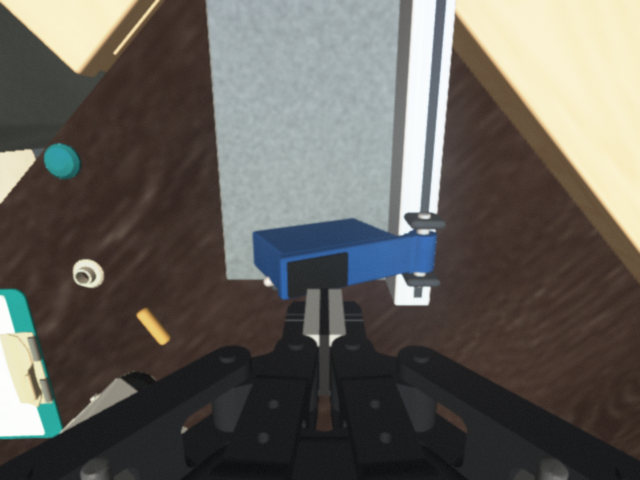

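The jig pose from the wrist view agrees within about 1 mm (fence face at x=50, arm y -107.7..-82.7). The pad at (318,270) is right by the fingertips, so I'll go down and press it along its arc.

move_arm([
  [-0.0055,-0.001,0.016,0,0,0,-1],
  [0,0,0.016,0,0,0,-1],
  [0,0,0.012,0,0,0,-1],
  [0,0,0,0,0,0,-1],
])

```text
clock: 5.0
position: [0.5233, -0.2887, 0.1219]
ee_rot: [0.788, 0.615, -0.001, -0.001]
ft_force: [0.2, 0.2, 0.1]
grip_width: -0.001
```

move_arm([
  [0,-0.003,0.005,0,0,0,-1],
  [0,-0.002,0.005,0,0,0,-1],
  [0,-0.002,0.005,0,0,0,-1],
  [0,-0.002,0.005,0,0,0,-1],
  [0,-0.001,0.005,0,0,0,-1],
  [0,-0.001,0.004,0,0,0,-1],
])

```text
clock: 5.75
position: [0.5131, -0.2863, 0.0939]
ee_rot: [0.788, 0.615, -0.0, -0.0]
ft_force: [-0.8, -0.2, 0.9]
grip_width: -0.003
```

```bash
python3 - <<'E'
from h import *
save('side','s2')
plan(jig([-14e-3,-.095,.0815]),down(-14))
im=np.load('pics/s2.npz')['im'][200:300,310:450]; cv2.imwrite('pics/s2z.png',cv2.resize(im,None,fx=5,fy=5)[:,:,::-1])
E
```

```text
now [ 0.5128 -0.2862  0.0935] F [-0.1  0.  -0.4] shift tool(mm) [ 0.3 -0.5 12. ]
rotvec tool deg [-0.04 -0.01 -0.03]
```

View pics/s2z.png

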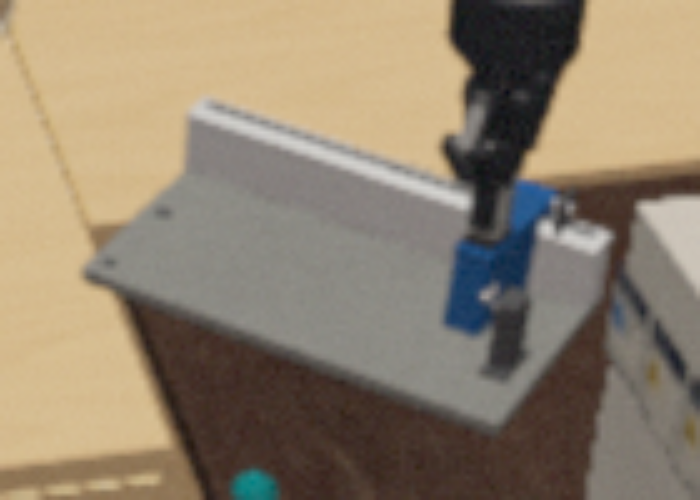

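The arm is moving down with the fingers on the pad (tips at about (490,235) in the zoom) and its foot is close to the post. I'll keep pressing past the spring ball.

move_arm([
  [0,0,0.004,0,0,0,-1],
  [0,-0.0005,0.004,0,0,0,-1],
  [0,0,0.003,0,0,0,-1],
  [0,0,0.002,0,0,0,-1],
  [0,0,0,0,0,0,-1],
  [0,0,0,0,0,0,-1],
])

```text
clock: 6.55
position: [0.5128, -0.2862, 0.0816]
ee_rot: [0.788, 0.615, 0.0, -0.0]
ft_force: [-2.0, 2.0, 5.7]
grip_width: -0.003
```

```bash
python3 - <<'E'
from h import *
plan(jig([-14e-3,-.095,.0815]),down(-14))
E
```

```text
now [ 0.5128 -0.2862  0.0816] F [-2.   2.   5.7] shift tool(mm) [ 0.4 -0.4  0.1]
rotvec tool deg [ 0.   -0.02 -0.03]
```

move_arm([
  [0,0,0.002,0,0,0,-1],
  [0,0,0.001,0,0,0,-1],
  [0,0,0,0,0,0,-1],
])

```text
clock: 6.92
position: [0.5129, -0.2864, 0.0809]
ee_rot: [0.788, 0.615, 0.001, -0.0]
ft_force: [-12.9, 8.2, 33.9]
grip_width: -0.002
```

move_arm([
  [0,0,-0.01,0,0,0,-1],
  [0,0,-0.03,0,0,0,-1],
  [0.02,0,-0.03,0,0,0,-1],
  [0.03,0,-0.03,0,0,0,-1],
  [0.04,0,0,0,0,0,-1],
  [0.02,0,0,0,0,0,-1],
  [0,0,0,0,0,0,-1],
  [0,0,0,0,0,0,-1],
])

```text
clock: 7.92
position: [0.539, -0.1806, 0.1783]
ee_rot: [0.788, 0.615, -0.0, 0.0]
ft_force: [-0.0, -0.5, 0.4]
grip_width: 0.001
```

```bash
cat >> h.py <<'E'
def wristJ(fn):
    o=manip.get_obs(); im,d=save('wrist',fn)
    c=viewer.calibration('wrist');v,u=np.mgrid[0:480,0:640]
    P=np.stack([(u-c['cx'])/c['fx']*d,(v-c['cy'])/c['fy']*d,d,np.ones_like(d)],-1)
    T=np.eye(4);T[:3,:3]=Ro.from_quat(o['ee_rot']).as_matrix();T[:3,3]=o['position'];T=T@np.array(c['T_tool_cam'])
    W=(P@T.T)[...,:3]
    J=Ro.from_euler('z',-JY).apply((W-JO).reshape(-1,3)).reshape(W.shape)*1000
    return im,d,W,J
E
python3 - <<'E'
from h import *
o=manip.get_obs(); im,d,W,J=wristJ('w3'); save('side','s3'); 
hsv=cv2.cvtColor(im,cv2.COLOR_RGB2HSV)
b=(hsv[...,0]>95)&(hsv[...,0]<125)&(hsv[...,1]>120)&(d>0)&(J[...,2]>20)
print('blue',J[b].min(0),J[b].max(0),np.percentile(J[b],[5,50,95],axis=0))
plan([.45,.1,.23],down(-12))
im=np.load('pics/s3.npz')['im'][200:300,310:450]; cv2.imwrite('pics/s3z.png',cv2.resize(im,None,fx=5,fy=5)[:,:,::-1])
E
```

```text
blue [ 21.95879601 -84.41753569  26.045669  ] [ 42.9737146  -82.04486767  68.89278527] [[ 24.38213859 -84.08648467  29.01195369]
 [ 33.92135209 -83.45372374  46.35044996]
 [ 41.98268038 -82.81526029  64.31537566]]
now [ 0.5389 -0.1809  0.1783] F [ 0.5 -0.5  0.3] shift tool(mm) [ 250.7 -154.9  -51.8]
rotvec tool deg [ 0.    0.02 -2.14]
```

View pics/w3.png

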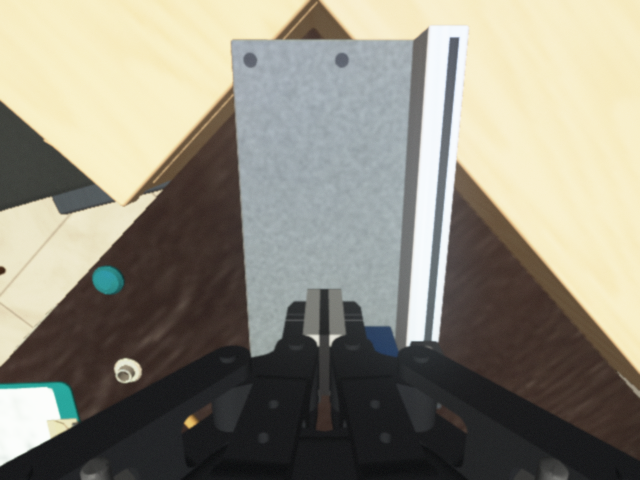

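View pics/s3z.png

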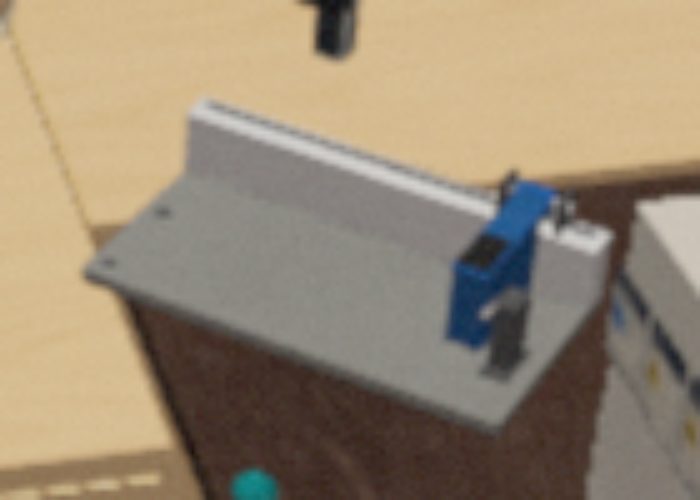

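```bash
python3 - <<'E'
from h import *
im,d=save('top','t3'); W=world('top',d)
J=Ro.from_euler('z',-JY).apply((W-JO).reshape(-1,3)).reshape(W.shape)*1000
s=(d>0)&(J[...,1]>-105)&(J[...,1]<-88)
for a in range(-40,60,10):
    k=s&(J[...,0]>a)&(J[...,0]<a+10); 
    if k.sum(): print(a,k.sum(),np.round(np.percentile(J[k][:,2],[10,50,90]),1))
cv2.imwrite('pics/t3z.png',cv2.resize(im[160:260,320:455],None,fx=5.5,fy=5.5)[:,:,::-1])
E
```

```text
-40 64 [13.7 39.2 79.3]
-30 24 [77.5 80.5 84.4]
-20 25 [77.7 80.7 82.6]
-10 23 [78.1 80.7 85.4]
0 25 [76.  79.4 81.5]
10 26 [75.1 78.6 80.4]
20 27 [77.6 78.8 81.5]
30 24 [75.7 78.7 81.4]
40 25 [74.7 78.8 82. ]
50 29 [75.9 81.7 85.3]
```

View pics/t3z.png

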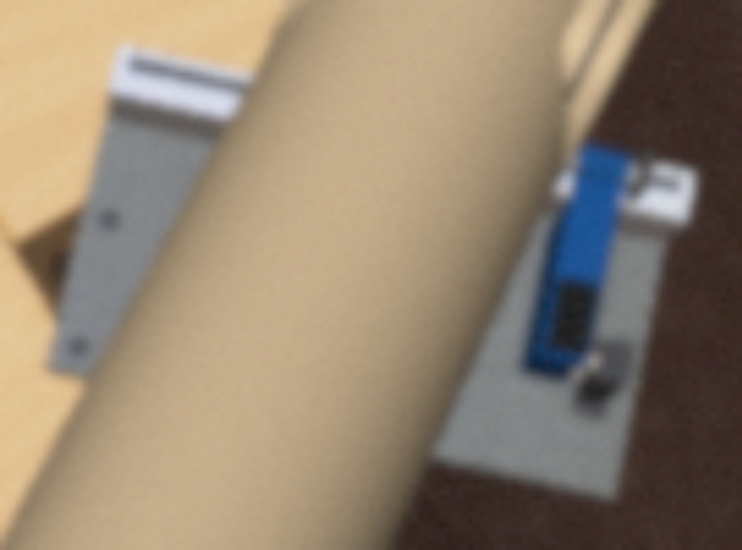

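The flip stop is level: its blue top reads about 79 mm along its whole length and the pad about 81, with nothing touching it. It is shut. Now to the offcut.

move_arm([
  [0.028,-0.017,-0.006,0,0,0,1],
  [0.028,-0.017,-0.006,0,0,0,1],
  [0.028,-0.017,-0.006,0,0,0,1],
  [0.028,-0.017,-0.006,0,0,0,1],
  [0.028,-0.017,-0.006,0,0,0,1],
  [0.028,-0.017,-0.006,0,0,0,1],
  [0.028,-0.017,-0.006,0,0,0,1],
  [0.028,-0.018,-0.006,0,0,0,1],
  [0.027,-0.018,-0.004,0,0,-2.1,1],
  [0,0,0,0,0,0,1],
])

```text
clock: 9.32
position: [0.4495, 0.103, 0.2305]
ee_rot: [0.776, 0.631, 0.0, -0.0]
ft_force: [-0.0, 0.1, 0.0]
grip_width: 0.997
```

move_arm([
  [0,0,0,0,0,0,1],
  [0,0,0,0,0,0,1],
])

```text
clock: 9.57
position: [0.4502, 0.1003, 0.2302]
ee_rot: [0.778, 0.629, -0.0, -0.0]
ft_force: [0.2, -0.1, 0.4]
grip_width: 0.998
```

```bash
python3 - <<'E'
from h import *
o=manip.get_obs(); im,d,W,J=wristJ('w4')
hsv=cv2.cvtColor(im,cv2.COLOR_RGB2HSV)
t=(abs(W[...,2]-.04)<.004)&(hsv[...,1]>90)&(hsv[...,0]<20)&(d>0)
n,l,s,c=cv2.connectedComponentsWithStats(t.astype(np.uint8)); i=1+np.argmax(s[1:,4]); t=l==i; print(s[i])
cs,_=cv2.findContours(t.astype(np.uint8),0,cv2.CHAIN_APPROX_NONE); ct=max(cs,key=len)[:,0]
r=cv2.minAreaRect(ray('wrist',ct,.04,(o['position'],o['ee_rot']))[:,:2].astype(np.float32)); print('offtop',r,cv2.boxPoints(r))
plan([.489,.145,.12],down(-12))
E
```

```text
[ 339   63   50  149 6349]
offtop ((0.49386468529701233, 0.14798754453659058), (0.11981888115406036, 0.03699634596705437), 77.10855102539062) [[0.4624667  0.09371518]
 [0.49853054 0.08546112]
 [0.5252627  0.20225991]
 [0.48919883 0.21051396]]
now [0.4501 0.1005 0.2302] F [-0.4  0.4 -0.9] shift tool(mm) [ 51.7  28.7 110.2]
rotvec tool deg [-0.    0.   -0.05]
```

View pics/w4.png

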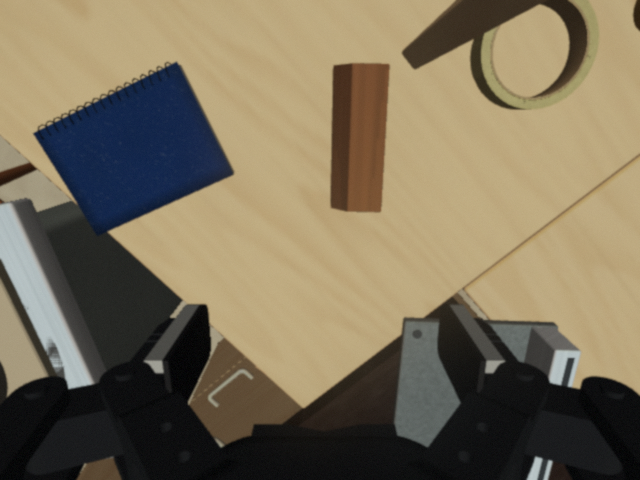

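The offcut is clear in the wrist view: light top at (372,135) and dark bevel strip on its left at (345,135), which is the robot side. The panel corner is at (405,60). I'll position above it and descend.

```bash
python3 - <<'E'
from h import *
plan([.4878,.137,.09],down(-12.5))
E
```

```text
now [0.4501 0.1005 0.2302] F [-0.4  0.4 -0.9] shift tool(mm) [ 43.6  29.2 140.2]
rotvec tool deg [-0.    0.    0.45]
```

move_arm([
  [0.0145,0.0095,0.03,0,0,0.45,1],
  [0.0145,0.0095,0.03,0,0,0,1],
  [0.0145,0.01,0.03,0,0,0,1],
  [0,0,0.03,0,0,0,1],
  [0,0,0.02,0,0,0,1],
  [0,0,0,0,0,0,1],
  [0,0,0,0,0,0,1],
])

```text
clock: 10.5
position: [0.488, 0.1377, 0.0911]
ee_rot: [0.779, 0.627, 0.0, 0.0]
ft_force: [0.6, -0.8, 0.6]
grip_width: 1.001
```

```bash
python3 - <<'E'
from h import *
o=manip.get_obs(); im,d,W,J=wristJ('w5'); save('side','s5')
plan([.4878,.137,.001],down(-12.5))
E
```

```text
now [0.4881 0.1381 0.0913] F [-0.3  0.9  0.8] shift tool(mm) [-1.2 -0.2 90.3]
rotvec tool deg [ 0.07 -0.08  0.11]
```

View pics/w5.png

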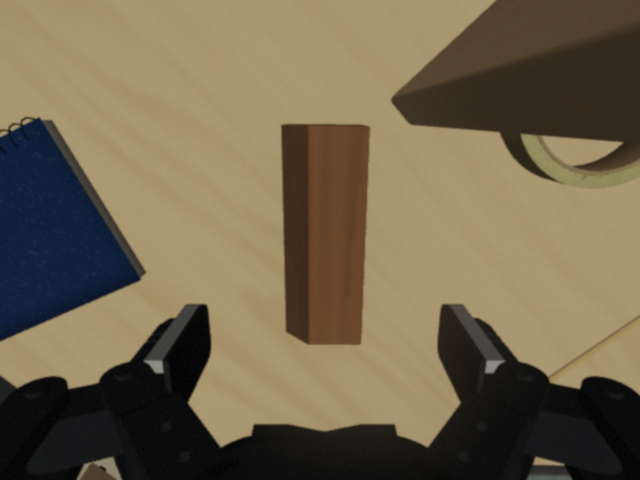

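The offcut (columns 282–368) is centred and parallel between the fingers. Descending to grip.

move_arm([
  [-0.001,0,0.03,0,0,0,1],
  [0,0,0.03,0,0,0,1],
  [0,0,0.02,0,0,0,1],
  [0,0,0.009,0,0,0,1],
  [0,0,0,0,0,0,1],
  [0,0,0,0,0,0,1],
])

```text
clock: 11.35
position: [0.4879, 0.1372, 0.0022]
ee_rot: [0.779, 0.627, 0.001, 0.0]
ft_force: [-0.3, 0.1, 0.3]
grip_width: 0.996
```

move_arm([
  [0,0,0,0,0,0,-0.3],
  [0,0,0,0,0,0,-0.3],
  [0,0,0,0,0,0,-0.3],
  [0,0,0,0,0,0,-0.3],
  [0,0,0,0,0,0,-0.3],
  [0,0,0,0,0,0,-0.3],
  [0,0,0,0,0,0,-0.3],
  [0,0,0,0,0,0,-0.3],
], force=35)

```text
clock: 12.35
position: [0.4875, 0.1372, 0.0017]
ee_rot: [0.779, 0.627, 0.0, -0.0]
ft_force: [-0.8, 0.5, 6.1]
grip_width: 0.511
```

```bash
python3 - <<'E'
from h import *
o=manip.get_obs(); print(o['grip_width']*85,o['clock'])
im,d,W,J=wristJ('w6')
plan([.4878,.137,.1],down(-14))
E
```

```text
43.446980890358674 12.35
now [0.4875 0.1372 0.0017] F [-0.5  0.   6.2] shift tool(mm) [ -0.    0.3 -98.3]
rotvec tool deg [ 0.02 -0.04  1.62]
```

View pics/w6.png

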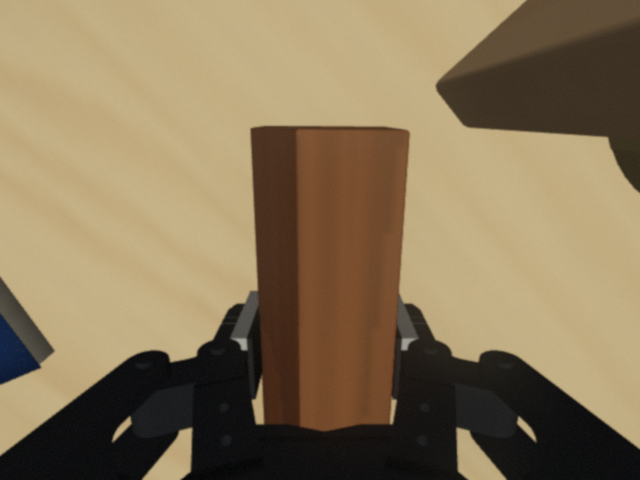

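Gripped at 43.4 mm width. I'll work out where the block sits in the hand, then lift.

```bash
python3 - <<'E'
from h import *
o=manip.get_obs(); p=(o['position'],o['ee_rot'])
P=ray('wrist',[[300,128],[406,131],[300,400],[390,400]],.04,p)
print(np.round(Ro.from_quat(o['ee_rot']).inv().apply(P-o['position'])*1000,1))
E
```

```text
[[ 72.1  -5.7 -38.2]
 [ 71.4  22.1 -38.2]
 [-13.1  -7.2 -38.3]
 [-13.2  22.1 -38.3]]
```

move_arm([
  [0,0,-0.01,0,0,0,-0.3],
  [0,0,-0.02,0,0,0,-0.3],
  [0,0,-0.03,0,0,0,-0.3],
  [0,0,-0.03,0,0,0,-0.3],
  [0,0,-0.03,0,0,1.6,-0.3],
  [0,0,0,0,0,0,-0.3],
])

```text
clock: 13.15
position: [0.4883, 0.1373, 0.1234]
ee_rot: [0.788, 0.616, 0.002, -0.0]
ft_force: [-0.4, -0.4, -1.8]
grip_width: 0.509
```

```bash
python3 - <<'E'
from h import *
o=manip.get_obs(); print(o['grip_width']*85,o['clock'])
plan(jig([0,-.025,.12]),down(-14))
E
```

```text
43.28643139214594 13.15
now [0.4883 0.1373 0.1234] F [-0.4 -0.4 -1.8] shift tool(mm) [-334.7  139.7    2.7]
rotvec tool deg [ 0.13 -0.17  0.01]
```

move_arm([
  [-0.037,0.0155,0,0,0,0,-0.3],
  [-0.037,0.0155,0,0,0,0,-0.3],
  [-0.037,0.0155,0,0,0,0,-0.3],
  [-0.037,0.0155,0,0,0,0,-0.3],
  [-0.037,0.0155,0,0,0,0,-0.3],
  [-0.037,0.0155,0,0,0,0,-0.3],
  [-0.037,0.0155,0,0,0,0,-0.3],
  [-0.037,0.0155,0,0,0,0,-0.3],
  [-0.038,0.0155,0,0,0,0,-0.3],
  [0,0,0,0,0,0,-0.3],
])

```text
clock: 14.4
position: [0.5404, -0.2247, 0.1203]
ee_rot: [0.789, 0.614, -0.001, 0.0]
ft_force: [0.2, 0.3, -0.6]
grip_width: 0.511
```

move_arm([
  [0,0,0,0,0,0,-0.3],
  [0,0,0,0,0,0,-0.3],
])

```text
clock: 14.65
position: [0.5419, -0.2194, 0.1208]
ee_rot: [0.787, 0.617, 0.0, -0.001]
ft_force: [0.3, -0.2, -1.6]
grip_width: 0.506
```

```bash
python3 - <<'E'
from h import *
o=manip.get_obs(); print(o['grip_width']*85,o['clock'])
plan(jig([0,-.027,.018]),down(-14))
im,d,W,J=wristJ('w7'); save('side','s7')
im=np.load('pics/s7.npz')['im'][180:300,290:450]; cv2.imwrite('pics/s7z.png',cv2.resize(im,None,fx=4.5,fy=4.5)[:,:,::-1])
E
```

```text
43.039973454689175 14.65
now [ 0.5419 -0.2194  0.1208] F [ 0.3 -0.2 -1.6] shift tool(mm) [ -3.6   1.5 102.8]
rotvec tool deg [-0.05 -0.04  0.13]
```

View pics/w7.png

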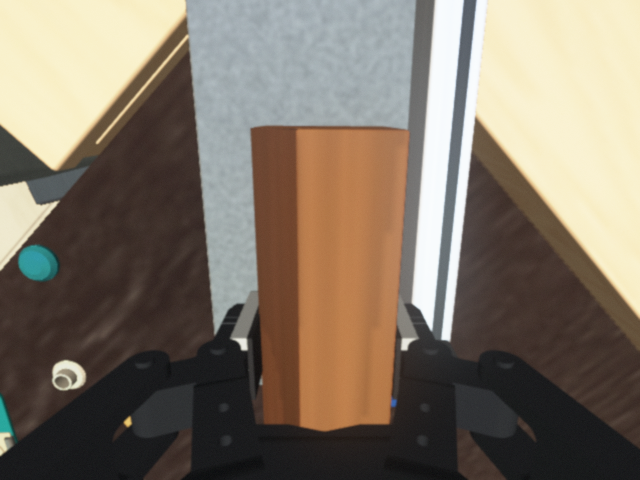

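View pics/s7z.png

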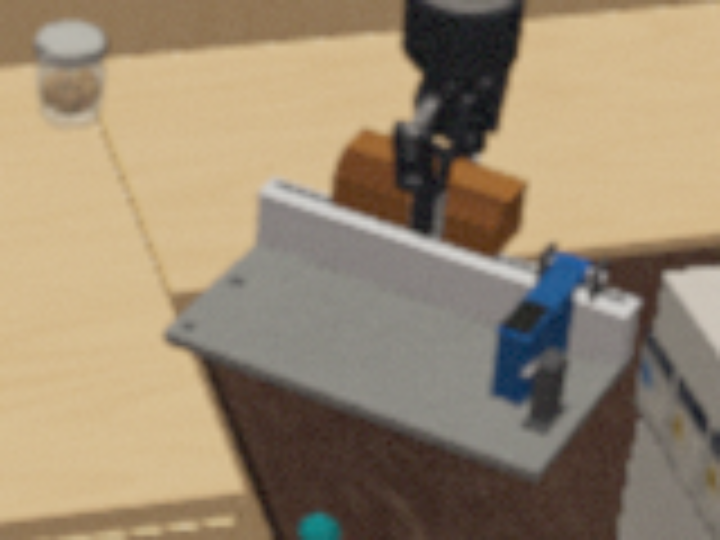

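The block is held level above the bed and the stop is still shut. Lowering it.

move_arm([
  [-0.0035,-0.0005,0.025,0,0,0,-0.3],
  [0,0,0.03,0,0,0,-0.3],
  [0,0,0.025,0,0,0,-0.3],
  [0,0,0.013,0,0,0,-0.3],
  [0,0,0.007,0,0,0,-0.3],
  [0,0,0,0,0,0,-0.3],
  [0,0,0,0,0,0,-0.3],
])

```text
clock: 15.62
position: [0.5411, -0.2243, 0.0221]
ee_rot: [0.788, 0.616, 0.0, 0.0]
ft_force: [-0.2, -0.0, -1.5]
grip_width: 0.507
```

```bash
python3 - <<'E'
from h import *
o=manip.get_obs(); print(o['grip_width']*85,o['clock'])
plan(jig([-.002,-.035,.0167]),down(-14))
im,d,W,J=wristJ('w8')
p=(o['position'],o['ee_rot'])
P=ray('wrist',[[300,128],[406,131]],o['position'][2]+.038,p)
print(np.round(Ro.from_euler('z',-JY).apply(P-JO)*1000,1))
E
```

```text
43.136616709518144 15.625
now [ 0.5411 -0.2243  0.0221] F [-0.2 -0.  -1.5] shift tool(mm) [-6.6 -0.9  5.4]
rotvec tool deg [ 0.07 -0.01  0.03]
[[-6.9 43.8 60.1]
 [21.  43.  60.1]]
```

View pics/w8.png

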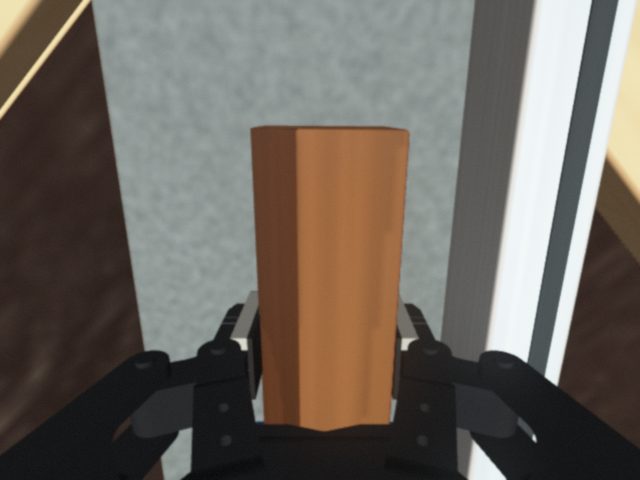

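The far end is at y≈43, which leaves about 6.5 mm to the stop. I'll set it on the bed and slide it up to the stop.

move_arm([
  [0,0,0.004,0,0,0,-0.3],
  [0,0,0.001,0,0,0,-0.3],
  [-0.002,0,0,0,0,0,-0.3],
  [-0.002,0,0,0,0,0,-0.3],
  [-0.001,0,0,0,0,0,-0.3],
  [-0.001,0,0,0,0,0,-0.3],
  [0,0,0,0,0,0,-0.3],
])

```text
clock: 16.55
position: [0.5397, -0.23, 0.0168]
ee_rot: [0.788, 0.616, 0.0, 0.0]
ft_force: [0.7, 2.3, 5.5]
grip_width: 0.512
```

move_arm([
  [-0.001,0,0,0,0,0,-0.3],
  [0,0,0,0,0,0,-0.3],
])

```text
clock: 16.8
position: [0.5395, -0.231, 0.0168]
ee_rot: [0.788, 0.616, 0.001, 0.0]
ft_force: [0.8, 2.1, 5.6]
grip_width: 0.509
```

move_arm([
  [-0.001,0,0,0,0,0,-0.3],
  [0,0,0,0,0,0,-0.3],
])

```text
clock: 17.05
position: [0.5395, -0.231, 0.0168]
ee_rot: [0.788, 0.616, 0.001, -0.0]
ft_force: [0.3, 5.2, 6.8]
grip_width: 0.509
```

The position stopped and the side force rose to 5 N, so it is touching the stop. I'll open only as far as the fence allows and back off upwards.

move_arm([
  [0,0,0,0,0,0,0.35],
  [0,0,0,0,0,0,0.35],
  [0,0,0,0,0,0,0.35],
  [0,0,0,0,0,0,0.35],
  [0,0,-0.02,0,0,0,0.35],
  [0,0,-0.03,0,0,0,0.35],
  [0.01,-0.02,-0.04,0,0,0,-1],
  [0.01,-0.03,-0.04,0,0,0,-1],
  [0,0,0,0,0,0,-1],
  [0,0,0,0,0,0,-1],
])

```text
clock: 18.3
position: [0.4953, -0.2002, 0.1468]
ee_rot: [0.788, 0.616, 0.001, 0.0]
ft_force: [0.7, -0.0, -0.6]
grip_width: -0.002
```

```bash
python3 - <<'E'
from h import *
o=manip.get_obs(); print(o['grip_width']*85,o['clock'])
im,d,W,J=wristJ('w9'); save('side','s9')
hsv=cv2.cvtColor(im,cv2.COLOR_RGB2HSV)
t=(abs(J[...,2]-55)<4)&(hsv[...,1]>90)&(hsv[...,0]<20)&(d>0)
print('offtop',np.percentile(J[t],[1,50,99],axis=0))
im=np.load('pics/s9.npz')['im'][180:300,290:450]; cv2.imwrite('pics/s9z.png',cv2.resize(im,None,fx=4.5,fy=4.5)[:,:,::-1])
E
```

```text
-0.1467023794825074 18.3
offtop [[-14.17381381 -80.81838678  51.31692478]
 [  2.88618955 -16.31059396  56.46679152]
 [ 20.54482679  36.26009159  58.09645367]]
```

View pics/w9.png

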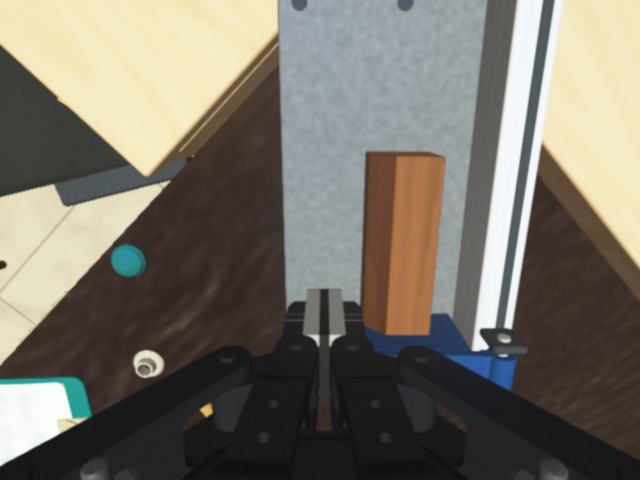

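View pics/s9z.png

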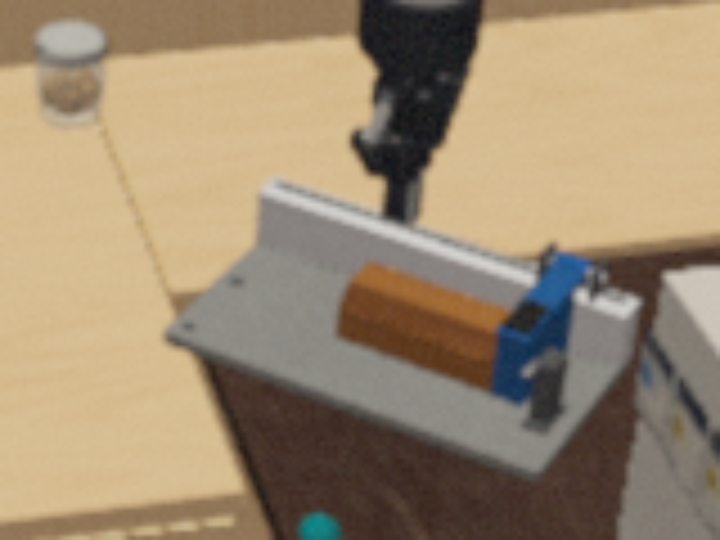

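The block lies flat against the stop. Its +x face is at about x=20.5, square to the fence. Next I'll tilt the tool 45° so the shut fingertips meet the bevel squarely.

```bash
python3 - <<'E'
from h import *
plan(jig([-.060,-.023,.12]),down(-14)); print(manip.get_obs()['joint_pos'])
E
```

```text
now [ 0.4949 -0.2005  0.1457] F [ 0.   1.3 -0.1] shift tool(mm) [-6.5 -8.3 25.7]
rotvec tool deg [-0.06  0.03  0.01]
[-0.51119888  0.27926287  0.94311153  1.84940832 -0.24751705  1.13818193
  0.27466585]
```

move_arm([
  [0,0,0,-9,0,0,-1],
  [0,0,0,-9,0,0,-1],
  [0,0,0,-9,0,0,-1],
  [0,0,0,-9,0,0,-1],
  [0,0,0,-9,0,0,-1],
  [0,0,0,0,0,0,-1],
  [0,0,0,0,0,0,-1],
])

```text
clock: 19.27
position: [0.4954, -0.1922, 0.155]
ee_rot: [0.741, 0.591, 0.204, 0.245]
ft_force: [0.1, 0.8, -0.5]
grip_width: -0.0
```

```bash
python3 - <<'E'
from h import *
plan(jig([-.041,-.023,.073]),down(-14,-45)); print(manip.get_obs()['joint_pos']);
R=Ro.from_quat(manip.get_obs()['ee_rot']).as_matrix(); print(R.round(2))
E
```

```text
now [ 0.4954 -0.1922  0.155 ] F [ 0.1  0.8 -0.5] shift tool(mm) [-16.1 -40.   72.3]
rotvec tool deg [-7.84 -1.49  0.54]
[-0.3218196  -0.28822635  0.60192576  2.36867748  0.25989776  0.37309223
 -0.12094552]
[[ 0.22  0.78  0.59]
 [ 0.98 -0.18 -0.12]
 [ 0.01  0.6  -0.8 ]]
```

The elbow is near its limit (j4 2.37), so the tilt stopped at about 37°. Going lower and farther out will free it, so I'll move to the pre-push point first.

```bash
python3 - <<'E'
from h import *
o=manip.get_obs(); print(np.round(Ro.from_euler('z',-JY).apply(o['position']-JO)*1000,1))
plan(jig([-.034,-.023,.072]),down(-14,-45))
E
```

```text
[-53.2  -8.3 155. ]
now [ 0.4954 -0.1922  0.155 ] F [ 0.1  0.8 -0.5] shift tool(mm) [-16.2 -35.   77.3]
rotvec tool deg [-7.84 -1.49  0.54]
```

move_arm([
  [-0.004,-0.007,0.013,0,0,0,-1],
  [-0.004,-0.007,0.016,0,0,0,-1],
  [-0.004,-0.007,0.016,0,0,0,-1],
  [-0.004,-0.007,0.016,0,0,0,-1],
  [0,-0.007,0.016,0,0,0,-1],
  [0,0,0,0,0,0,-1],
  [0,0,0,0,0,0,-1],
])

```text
clock: 20.15
position: [0.5099, -0.2069, 0.0776]
ee_rot: [0.74, 0.592, 0.206, 0.244]
ft_force: [0.2, 0.0, -0.4]
grip_width: 0.002
```

```bash
python3 - <<'E'
from h import *
o=manip.get_obs(); print(np.round(Ro.from_euler('z',-JY).apply(o['position']-JO)*1000,1),o['joint_pos'].round(3))
plan(jig([-.034,-.023,.066]),down(-14,-45)); plan(jig([-.034,-.023,.066]),down(-14,-40))
E
```

```text
[-35.6 -19.1  77.6] [-0.893 -0.113  1.278  2.407 -0.21   0.134  0.398]
now [ 0.5099 -0.2069  0.0776] F [ 0.2  0.  -0.4] shift tool(mm) [-4.2 -5.8 10. ]
rotvec tool deg [-7.78 -1.82  0.68]
now [ 0.5099 -0.2069  0.0776] F [ 0.2  0.  -0.4] shift tool(mm) [-4.2 -5.8 10. ]
rotvec tool deg [-2.78 -1.79  0.75]
```

move_arm([
  [-0.002,-0.003,0.004,5,-1.8,0.6,-1],
  [-0.002,-0.003,0.004,0,0,0,-1],
  [0,0,0,0,0,0,-1],
  [0,0,0,0,0,0,-1],
])

```text
clock: 20.65
position: [0.5073, -0.2123, 0.067]
ee_rot: [0.757, 0.592, 0.169, 0.219]
ft_force: [0.0, -0.8, 0.4]
grip_width: 0.0
```

```bash
python3 - <<'E'
from h import *
o=manip.get_obs(); print(np.round(Ro.from_euler('z',-JY).apply(o['position']-JO)*1000,1),o['joint_pos'].round(3))
plan(jig([-.036,-.023,.060]),down(-14,-32)); plan(jig([-.022,-.023,.045]),down(-14,-32)); 
im,d,W,J=wristJ('w10'); save('side','s10')
im=np.load('pics/s10.npz')['im'][180:300,290:450]; cv2.imwrite('pics/s10z.png',cv2.resize(im,None,fx=4.5,fy=4.5)[:,:,::-1])
E
```

```text
[-36.8 -24.9  67. ] [-0.869  0.041  1.266  2.354 -0.482  0.243  0.58 ]
now [ 0.5073 -0.2123  0.067 ] F [ 0.  -0.8  0.4] shift tool(mm) [ 2.  -3.1  6.4]
rotvec tool deg [0.19 0.16 0.07]
now [ 0.5073 -0.2123  0.067 ] F [ 0.  -0.8  0.4] shift tool(mm) [ 2.   0.8 26.5]
rotvec tool deg [0.19 0.16 0.07]
```

View pics/w10.png

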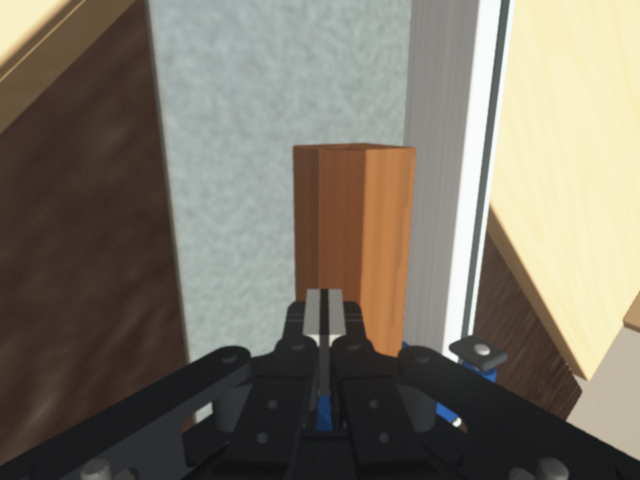

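View pics/s10z.png

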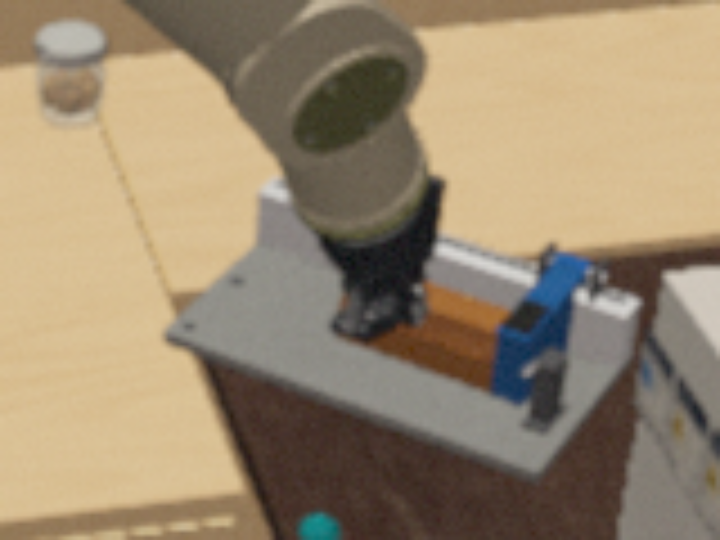

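The fingertips face the bevel (tips at (325,295), bevel strip at columns 320–365) and the tilt is 32°, square to the jig. Closing in along the diagonal.

move_arm([
  [0.002,0,0.01,0,0,0,-1],
  [0,0.001,0.01,0,0,0,-1],
  [0,0,0.004,0,0,0,-1],
  [0,0,0,0,0,0,-1],
])

```text
clock: 21.25
position: [0.5212, -0.2134, 0.0472]
ee_rot: [0.757, 0.592, 0.17, 0.219]
ft_force: [0.0, 0.0, -0.1]
grip_width: -0.0
```

```bash
python3 - <<'E'
from h import *
o=manip.get_obs(); print(np.round(Ro.from_euler('z',-JY).apply(o['position']-JO)*1000,1),o['joint_pos'].round(3))
print('F jig',Ro.from_euler('z',-JY).apply(o['ft_force']).round(1)); im,d,W,J=wristJ('w11')
E
```

```text
[-23.  -22.6  47.2] [-0.575  0.167  0.97   2.33  -0.916  0.242  0.951]
F jig [ 0.   0.  -0.1]
```

View pics/w11.png

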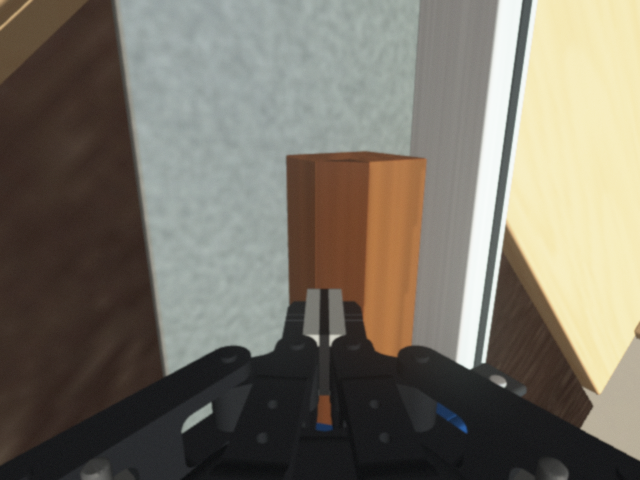

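move_arm([
  [0,0.0025,0.0016,0,0,0,-1],
  [0,0.0025,0.0016,0,0,0,-1],
  [0,0.0025,0.0016,0,0,0,-1],
  [0,0,0,0,0,0,-1],
])

```text
clock: 21.8
position: [0.5303, -0.2154, 0.0473]
ee_rot: [0.757, 0.592, 0.17, 0.22]
ft_force: [-0.4, 0.5, -1.0]
grip_width: 0.0
```

```bash
python3 - <<'E'
from h import *
o=manip.get_obs(); print(np.round(Ro.from_euler('z',-JY).apply(o['position']-JO)*1000,1),o['joint_pos'].round(3))
print('F jig',Ro.from_euler('z',-JY).apply(o['ft_force']).round(1)); im,d,W,J=wristJ('w12')
E
```

```text
[-13.7 -22.3  47.3] [-0.547  0.193  0.943  2.308 -0.953  0.253  0.976]
F jig [-0.5  0.4 -1. ]
```

View pics/w12.png

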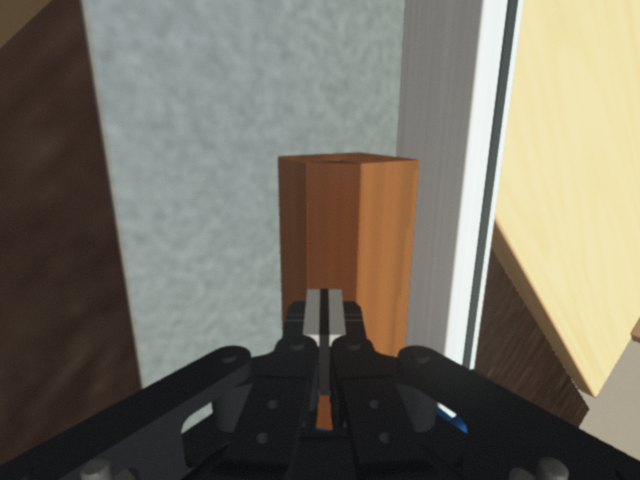

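The block is already sliding (its gap to the fence narrowed) with almost no force. Continuing.

move_arm([
  [0,0.0025,0.0016,0,0,0,-1],
  [0,0.0025,0.0016,0,0,0,-1],
  [0,0.0025,0.0016,0,0,0,-1],
  [0,0.0025,0.0016,0,0,0,-1],
  [0,0.0025,0.0016,0,0,0,-1],
  [0,0,0,0,0,0,-1],
  [0,0,0,0,0,0,-1],
])

```text
clock: 22.72
position: [0.5443, -0.2189, 0.047]
ee_rot: [0.757, 0.592, 0.17, 0.219]
ft_force: [0.0, -0.0, 0.7]
grip_width: 0.002
```

```bash
python3 - <<'E'
from h import *
o=manip.get_obs(); print(np.round(Ro.from_euler('z',-JY).apply(o['position']-JO)*1000,1),o['joint_pos'].round(3))
print('F jig',Ro.from_euler('z',-JY).apply(o['ft_force']).round(1)); im,d,W,J=wristJ('w13')
E
```

```text
[  0.8 -22.4  47. ] [-0.507  0.232  0.906  2.274 -0.996  0.271  1.001]
F jig [ 0.  -0.   0.7]
```

View pics/w13.png

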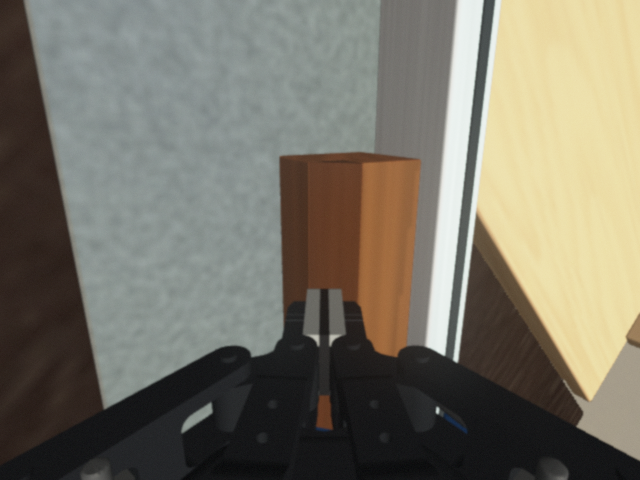

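move_arm([
  [0,0.0025,0.0016,0,0,0,-1],
  [0,0.0025,0.0016,0,0,0,-1],
  [0,0.001,0.0006,0,0,0,-1],
  [0,0,0,0,0,0,-1],
  [0,0,0,0,0,0,-1],
])

```text
clock: 23.4
position: [0.5513, -0.2206, 0.047]
ee_rot: [0.757, 0.592, 0.17, 0.219]
ft_force: [0.4, 0.5, -0.0]
grip_width: -0.001
```

```bash
python3 - <<'E'
from h import *
o=manip.get_obs(); print(np.round(Ro.from_euler('z',-JY).apply(o['position']-JO)*1000,1),o['joint_pos'].round(3))
print('F jig',Ro.from_euler('z',-JY).apply(o['ft_force']).round(1)); im,d,W,J=wristJ('w14')
E
```

```text
[  7.9 -22.4  47. ] [-0.492  0.25   0.892  2.257 -1.012  0.279  1.009]
F jig [ 0.3  0.6 -0. ]
```

View pics/w14.png

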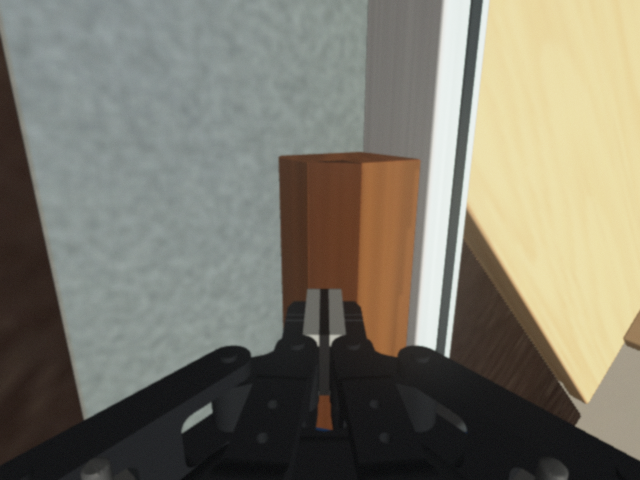

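move_arm([
  [0,0.0017,0.001,0,0,0,-1],
  [0,0,0,0,0,0,-1],
])

```text
clock: 23.7
position: [0.5526, -0.221, 0.0467]
ee_rot: [0.757, 0.592, 0.17, 0.219]
ft_force: [-9.7, 1.8, 7.7]
grip_width: -0.004
```

move_arm([
  [0,0.001,0.0006,0,0,0,-1],
  [0,0,0,0,0,0,-1],
])

```text
clock: 23.95
position: [0.553, -0.2211, 0.0466]
ee_rot: [0.757, 0.592, 0.17, 0.218]
ft_force: [-22.8, 7.1, 21.6]
grip_width: -0.002
```

Contact with the fence: the force is about 32 N and diagonal, the direction wanted. I'll check that it is steady and look for gaps.

move_arm([
  [0,0,0,0,0,0,-1],
  [0,0,0,0,0,0,-1],
  [0,0,0,0,0,0,-1],
  [0,0,0,0,0,0,-1],
])

```text
clock: 24.45
position: [0.553, -0.2211, 0.0465]
ee_rot: [0.757, 0.592, 0.17, 0.218]
ft_force: [-21.8, 6.7, 21.6]
grip_width: -0.002
```

```bash
python3 - <<'E'
from h import *
o=manip.get_obs(); print(np.round(Ro.from_euler('z',-JY).apply(o['position']-JO)*1000,1),o['joint_pos'].round(3))
print('F jig',Ro.from_euler('z',-JY).apply(o['ft_force']).round(1)); im,d,W,J=wristJ('w15'); save('side','s15'); save('top','t15')
hsv=cv2.cvtColor(im,cv2.COLOR_RGB2HSV)
t=(abs(J[...,2]-55)<4)&(hsv[...,1]>90)&(hsv[...,0]<20)&(d>0)&(J[...,0]<60)&(J[...,0]>0)
print('offtop',np.percentile(J[t],[1,50,99],axis=0).round(1))
im=np.load('pics/s15.npz')['im'][180:300,290:450]; cv2.imwrite('pics/s15z.png',cv2.resize(im,None,fx=4.5,fy=4.5)[:,:,::-1])
im=np.load('pics/t15.npz')['im'][160:260,320:455]; cv2.imwrite('pics/t15z.png',cv2.resize(im,None,fx=5.5,fy=5.5)[:,:,::-1])
o=manip.get_obs();print('F jig',Ro.from_euler('z',-JY).apply(o['ft_force']).round(1))
E
```

```text
[  9.7 -22.4  46.5] [-0.486  0.257  0.888  2.252 -1.017  0.285  1.012]
F jig [-22.8   1.2  21.6]
offtop [[ 13.8 -46.1  51.3]
 [ 30.5   5.5  56.4]
 [ 48.7  36.7  57.5]]
F jig [-22.6   1.3  21.8]
```

View pics/w15.png

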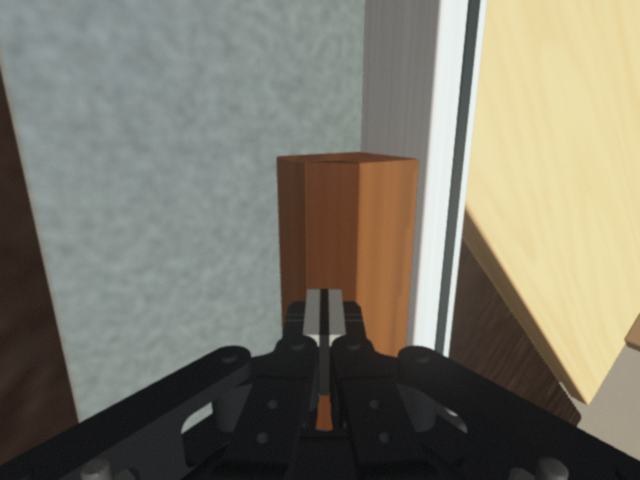

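View pics/s15z.png

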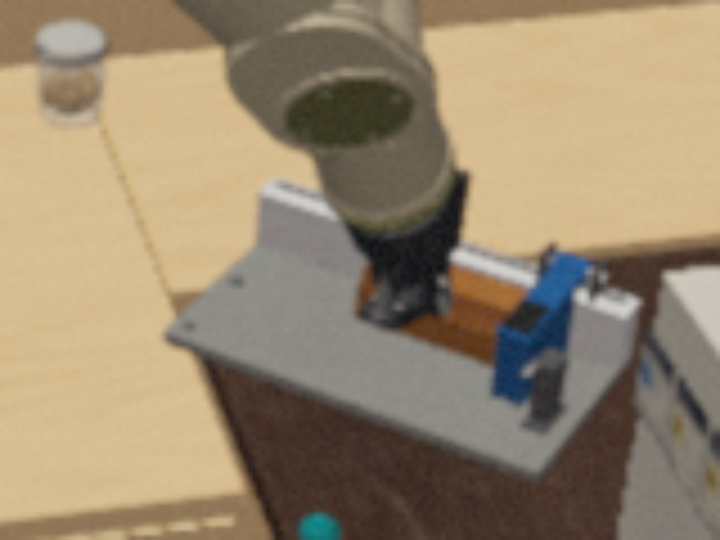

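View pics/t15z.png

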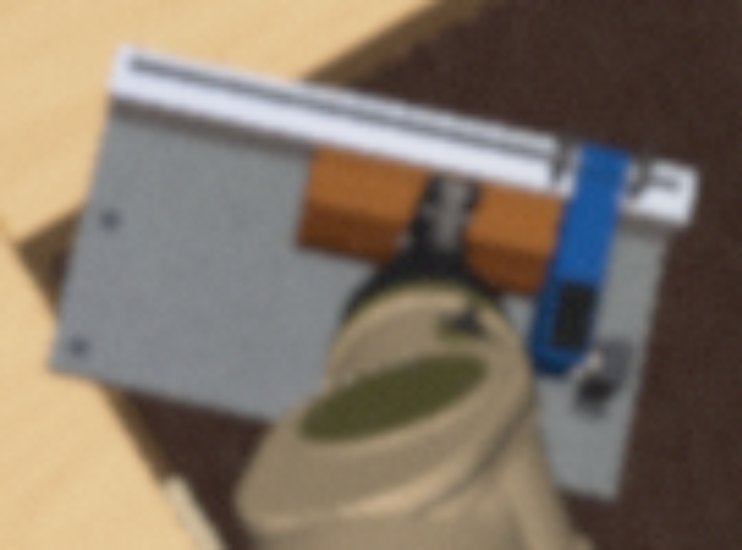

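```bash
python3 - <<'E'
from h import *
o=manip.get_obs()
P=ray('wrist',[[358,155],[417,159]],.055,(o['position'],o['ee_rot'])); print(np.round(Ro.from_euler('z',-JY).apply(P-JO)*1000,1))
W=world('top',np.load('pics/t15.npz')['d']); im=np.load('pics/t15.npz')['im']; hsv=cv2.cvtColor(im,cv2.COLOR_RGB2HSV)
t=((hsv[...,1]>110)&(hsv[...,0]<18)); t[:180]=0;t[220:]=0;t[:,:370]=0;t[:,430:]=0
v,u=np.nonzero(t); P=ray('top',np.stack([u,v],-1),.055); J=Ro.from_euler('z',-JY).apply(P-JO)*1000
k=(J[:,0]>22)&(J[:,0]<48); print('top y',np.percentile(J[k][:,1],[.5,99.5]),'x',np.percentile(J[:,0],[.5,99.5]))
# edge by y-position
for a in range(-80,40,20):
    q=(J[:,1]>a)&(J[:,1]<a+20); 
    if q.sum()>10: print(a,J[q][:,0].max().round(1))
E
cd pics; python3 - <<'E'
import numpy as np,cv2
im=np.load('t15.npz')['im'][185:220,400:440]; cv2.imwrite('t15y.png',cv2.resize(im,None,fx=15,fy=15,interpolation=0)[:,:,::-1])
E
```

```text
[[20.3 39.5 55. ]
 [49.7 36.6 55. ]]
top y [-82.23932535  35.68655198] x [-1.84354912 46.87899171]
-80 46.9
-60 86.7
-20 47.1
0 46.8
20 46.8
```

View pics/t15y.png

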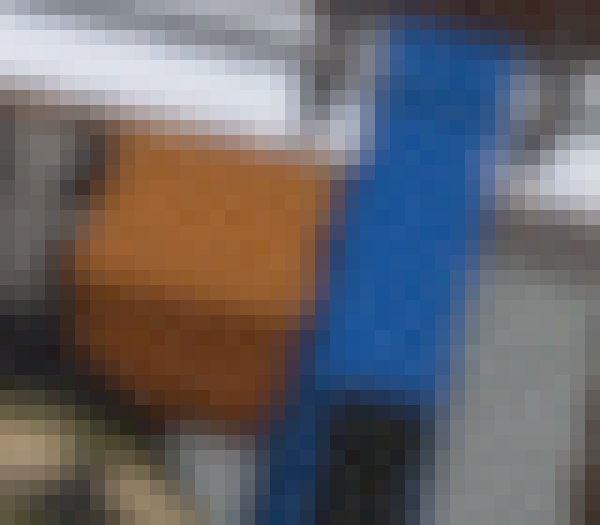

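The end is up against the stop (far end at y≈36.6, nominal 37). The fence edge reads evenly along the whole length, and the push is steady at about 31 N. Handing in while still holding.

```bash
python3 - <<'E'
from h import *
o=manip.get_obs(); print(o['clock'],o['ft_force']); print(manip.hand_in())
E
```

```text
24.6 [-21.56245635   6.76043322  21.78008892]
the job is handed in; nothing more can be done
None
```

The job is done and was handed in at 24.6 s, with the arm still holding its push on the bevel.

- **Flip stop:** I pressed it down with the shut fingers, which peaked at about 34 N, and let go. It stayed shut: its blue top read level at about 79 mm with nothing touching it, and it looked the same in the last pictures.
- **Offcut:** I gripped it across its depth, laid it on the bed with the bevel facing away from the fence, and slid it to the stop until it would not move further. Then I released it.
- **Final push:** With the fingers shut and tilted, I slid it to the fence on the bevel and held a steady diagonal push. In the jig's frame that is about 23 N forward and 22 N down.

**Last checks:**
- **Against the fence:** the offcut's far corner measured x = 49.7 mm in the wrist view, with the fence face at 50. The top view read about 47 mm, but the same all along the length, so I took the difference as pixel and calibration error.
- **Against the stop:** the far end was at y ≈ 36.6 mm (37 means touching the stop), and no gap showed in the picture.
- **Tilt:** the elbow and wrist joints came close to their limits, so the tool was tilted about 32° instead of the 45° I intended. The measured force still pointed along the 45° bevel.

No other object was touched.

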